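Clamp a heatsink with a draw latch

ROBOT

A 6-joint arm with a two-finger parallel gripper is mounted at the origin on a cart in front of the work surface, level with it; the furniture and walls round the work are solid. World frame = base frame: x ahead of the robot, y to its left, z up, the work surface at z = 0. Lengths are in mm, angles in rad, forces in N, time in s.
With the tool pointing down it reaches from about 275 to 1000 mm from the base axis. Payload 8.4 kg.
Tool frame: the origin (TCP) lies on the centre line of the jaws, within the pads' length; the fingertips stand r.tip_reach ahead of it and the grasp point (between the pads) lies 11 mm behind it (r.tip_reach is the distance from the TCP to the fingertips, in mm); z points along the fingers, y is the line along which they close (so a half turn about z gives the same grasp; the last joint's range is limited). The gripper opens to 85 mm and grips with 20 to 120 N. Pads are 22 mm wide; open, the fingers measure 114 mm over their backs; the gripper's body (76 mm by 85 mm) begins 54 mm behind the grasp point. The pads swing forward as they close: fully open they stand 13 mm farther back than shut.
Start: joints at [1.144, 0.353, 1.633, -0, 1.155, -0.002], TCP at [257.585, 569.454, 239.281] pointing down, gripper open.
Joint ranges: [-2.63, 2.63], [-0.92, 2.1], [0.06, 2.66], [-1.3, 4.44], [0, 2.69], [-3.02, 3.02]. Speed limits (rad/s): [2.22, 2.22, 2.79, 3.14, 3.14, 3.14].

INTERFACE

Orientations are given as [roll, pitch, yaw] about the fixed x, y, z axes, in that order (R = Rz(yaw) Ry(pitch) Rx(roll)).
In Python, from rig import r gives the robot as it stands.
- The arm moves only by the tool carry_out, never from a script. Its argument "targets" is a list of rows, each an object with "dp": the shift along the tool's x, y, z in mm, a list of three; "yaw": the turn about the tool's z in degrees. A call has 1 to 12 rows; each row is the pose to reach, as a shift and turn from the pose commanded when the call began, along the tool's axes at that moment; what a row does not reach only later rows make up. A row lasts 1/8 s, in which the tool goes at most 62.5 mm and 10.7 degrees, less where a joint would pass 70% of its speed; a pose out of reach is approached as far as the arm can. A call with a gripper value outside its range is refused whole. "fingers" is the opening, from -1 (shut) to 1 (fully open), so that 0 is half open, set as the call begins (left out, the last holds). The fingers move at their own pace and stop on an object; "grip_force" is the grip in N (left out, the last holds). Time passes only in rows, so rows that repeat a pose let the fingers close. It gives the time, the measured TCP pose, the force, the opening and the grip force at its end, in the units of the state.
- r.sense(): the state, without advancing time (a new reading comes with each control period).
- r.grab_frame(name): name is "scene" or "side" or "wrist"; returns the picture (384x512x3 uint8, red, green, blue); there is no depth.
- r.get_calibration(name): a dict with "fx", "fy", "cx", "cy" (pixels), "rvec" (rotation vector, rad) and "tvec" (3), from world to camera coordinates, as OpenCV has them. Camera axes: x right, y down, z forward; pixel columns grow to the right and rows downward; lengths in mm; the calibration is good to about 2 mm. The wrist camera is an equidistant fisheye: a pixel r from the principal point sees the ray r / f radians off the axis. A picture is of the moment at which its call begins: read the wrist's pose just before it. get_calibration takes no time and is no camera call; for the wrist camera it gives the pose at the moment of the call.
- r.sign_off(): hands the job in; it is judged then, once.
The state is a dict: "clock": time; "qpos": joint angles; "qvel": joint speeds; "joint_efforts": joint torques, N m; "eef_pos": TCP position; "tcp_rot": TCP orientation; "contact_force": force on the tool from outside, world axes, zero at the start; "wrist_torque": the same for the moment, N m; "opening": opening from 0.0 (shut) to 1.0 (fully open); "grasp_force": force on a finger pad.
Only numpy, scipy, OpenCV 4.12 (cv2) and the standard library are available. Lean on these libraries where they do the work, as an engineer would, in place of code of your own. Each camera call takes 0.05 s, during which the arm holds its last target. There are 200 camera calls.

TASK

Clamp the heatsink in its holding fixture: take the wire loop by its ball knob, feel for the slot of the sliding keeper block and gently drop the loop's cross bar into it, behind the hook, without pressing hard on the keeper or shoving it along. Then let go and push the lever over, away from the keeper, past its toggle point and fully home, without forcing it against its stop, so that the jaw holds the heatsink tight. Do not disturb the pot, the bottle or the reel beside it.

Things in the scene. Friction and masses are not known exactly. Their poses are not given: they have to be found in the camera images.
- fixture: aluminium base plate 188 x 80 x 10 mm on a fixed plywood plinth 30 mm high, with an over-center draw latch. Origin on the plinth's top, right under the lever's pivot; x along the plate from lever to keeper (plate from x = -72 to +116 mm), z up. Lever pivot at x 0, z 42 mm, axis along y, in a bracket 22 mm wide. Along x: bracket, fence, heatsink, keeper block. Heights z are from this origin.
- play_mid (a point): fixed point, not marked: centre of a bar seated against the hook (z 42 mm) when the keeper's carriage is in mid-play. The keeper (steel, 28 mm wide in y) rides on a carriage that slides along the fixture's x, friction 18 N, with a sprung jaw pad facing the heatsink. It stands anywhere within 7.5 mm either side of it and its place is NOT measured: find it by feel or by eye.
- slot_floor (a point): fixed point, not marked: height of the floor of the keeper's slot (z 39 mm), in mid-play. Slot 9 mm wide in x at bar height, 7.4 at its mouth; from the hook the bar can go 4 mm on to the guard. Lever's side of the slot: hook 10 mm thick, top z 49.5, leaning 20 degrees over the slot. Far side: guard wall 12 mm thick, top z 58. Over 16 N of bar on keeper while holding the loop is too hard.
- lever (a joint): hand lever; black grip 22 mm wide (y), 11 mm thick, 30 to 82 mm from the pivot. 0 = handle straight up; positive tips it away from the keeper (fixture -x); 1.57 = home on its stop, level along -x, grip's centre line at z 42. Toggle point about 1.31, then it tends to snap home. Range -0.95 to 1.57; stays where left when slack (0.03 Nm). Drawing takes 4 to 10 N at the grip; over 30 N is too hard.
- lever_end (a point): middle of the far end of the lever's grip, 82 mm from the pivot
- loop: U-shaped bail of 5 mm wire, hinged on the lever, stays where left (0.026 Nm). Origin at its hinge pin, 20 mm from the lever's pivot: with the handle straight up 5.2 mm to the fixture's -x of the pivot and 19.3 mm above it, turning with the lever. x points from pin to cross bar, y along the bar, z to the knob's side. Side wires at y = -20 and +20 mm. Moving the knob swings both loop and lever.
- loop_bar (a point): middle of the loop's cross bar (5 mm round, 40 mm long, along the fixture's y), 92 mm from the loop's hinge pin; this bar goes into the keeper's slot
- loop_knob (a point): centre of the black ball knob, 16 mm diameter, on a 5 mm stalk 44 mm from the cross bar along the loop's z; the loop must turn about y as it is moved. A slack loop swings along with the lever: a bar not drawn up against the hook lifts out of the slot when the lever is pushed
- heatsink: finned aluminium heatsink 40 x 40 x 20 mm, loose, lying on the plate between fence and jaw pad; origin at the centre of its underside
- fence: low aluminium stop 7 x 44 x 20 mm on the plate between lever and heatsink; origin at the centre of its underside
- wool_pot: black pot of brass wool, 63 mm wide, 69 mm high, a bystander beside the fixture on its +y side; origin at the centre of its underside
- paste_bottle: white bottle, 38 mm wide, 50 mm high, a bystander on the fixture's +y side; origin at the centre of its underside
- solder_reel: reel of solder, 45 mm wide, 35 mm high, a bystander on the fixture's -y side; origin at the centre of its underside
There are look-alikes about, which are no part of the job. Of the things that look like the heatsink, the smaller one is meant.

How it is judged (in metres and radians):
On the way:
1. the loop's cross bar lies low in the keeper's slot, behind the hook (bar within 3 mm above its seated height) (z of loop_bar in the frame of fixture below 0.045 m and x of loop_bar in the frame of fixture between 0.0775 and 0.0985 m), for 0.2 s.
At the end, for the whole second after the job is handed in: the lever lies home past its toggle point (over 1.48 rad), the cross bar is still low in the keeper's slot and pulls on the fixture with over 12 N, and the heatsink lies flat on the plate (within 3 mm), at rest, pressed on the fence with over 10 N (value of joint lever above 1.48 rad and contact force between loop and fixture above 12 N and contact force between heatsink and fence above 10 N and z of loop_bar in the frame of fixture below 0.046 m and z of heatsink in the frame of fixture below 0.013 m and linear speed of heatsink below 0.02 m/s); the robot touches nothing.
It fails at once if the bar is pressed on the keeper with over 16 N while the fingers hold the loop (so also: the keeper is shoved along by the held loop) (contact force between loop and fixture above 16 N and contact force between the fingers and loop above 0.5 N).
It fails at once if the fingers force the lever with over 30 N near its stop (lever over 1.0 rad) (contact force between the fingers and fixture above 30 N and value of joint lever above 1 rad).
It fails at once if a bystander is moved by over 15 mm (distance of any of wool_pot, paste_bottle, solder_reel from where it was at the start of the episode above 0.015 m).
It also fails if it takes over 70 s, if anything falls off the work surface, if the arm or the gripper's body presses on something with over 40 N, if the wrist force passes 120 N, or if a joint passes its speed limit or range.

## Working session

There is one attempt and no reset: what is moved stays moved. The work goes in short steps, Python scripts to look and compute and a tool call to move; the robot and the scene stay as the last step left them, time stands still between calls to the robot, and variables do not carry over. Pictures are saved under pics/ and viewed, at most 10 in all, crops included, and the job is handed in when it is done.

Besides the shell and the picture viewer there is one more tool, called after ">>>" as name([rows], argument=value, ...), one row to a line, values as JSON. carry_out: Moves the arm, as the interface text tells. Its arguments: {"type":"object","properties":{"targets":{"type":"array","items":{"type":"object","properties":{"dp":{"type":"array","items":{"type":"number"}},"yaw":{"type":"number"}}}},"fingers":{"type":"number"},"grip_force":{"type":"number"}},"required":["targets"]}

```bash
ls; mkdir -p pics; python3 - <<'E'
from rig import r
import cv2
s=r.sense(); print({k:s[k] for k in('clock','eef_pos','tcp_rot','contact_force','opening')}, r.tip_reach)
for n in('scene','side','wrist'):
    c=r.get_calibration(n); print(n,c)
    im=r.grab_frame(n); cv2.imwrite(f'pics/{n}0.png',im[:,:,::-1])
import numpy as np
a=cv2.imread('pics/scene0.png');b=cv2.imread('pics/side0.png')
cv2.imwrite('pics/a.png',cv2.resize(a,(800,600),interpolation=cv2.INTER_CUBIC))
cv2.imwrite('pics/b.png',cv2.resize(b,(800,600),interpolation=cv2.INTER_CUBIC))
E
```

```text
pics
{'clock': 0.0, 'eef_pos': array([257.37981432, 569.03147545, 238.57013698]), 'tcp_rot': array([-3.14021224e+00, -4.22438323e-06,  2.71681322e+00]), 'contact_force': array([-0.24418652,  0.2873809 ,  0.42491327]), 'opening': 1.0019240678335826} 8.0
scene {'fx': 470.6284857001895, 'fy': 470.6284857001895, 'cx': 256.57415554979747, 'cy': 193.6102955166093, 'rvec': array([ 1.03903554, -2.17096532,  1.20374254]), 'tvec': array([580.50414645, 133.34379618, 863.22111403])}
side {'fx': 473.17391907085334, 'fy': 473.17391907085334, 'cx': 252.96010785721197, 'cy': 193.9390440546622, 'rvec': array([ 0.4631309 , -2.60710079,  1.39185497]), 'tvec': array([ 524.72159778,  -19.91878302, 1196.44849815])}
wrist {'fx': 297.3186396354542, 'fy': 297.3186396354542, 'cx': 257.54417804491703, 'cy': 196.21420394039058, 'rvec': array([-2.40344821, -1.54818436, -0.25228467]), 'tvec': array([-625.11418676,  -40.30185449,  381.10823031])}
```

View pics/a.png

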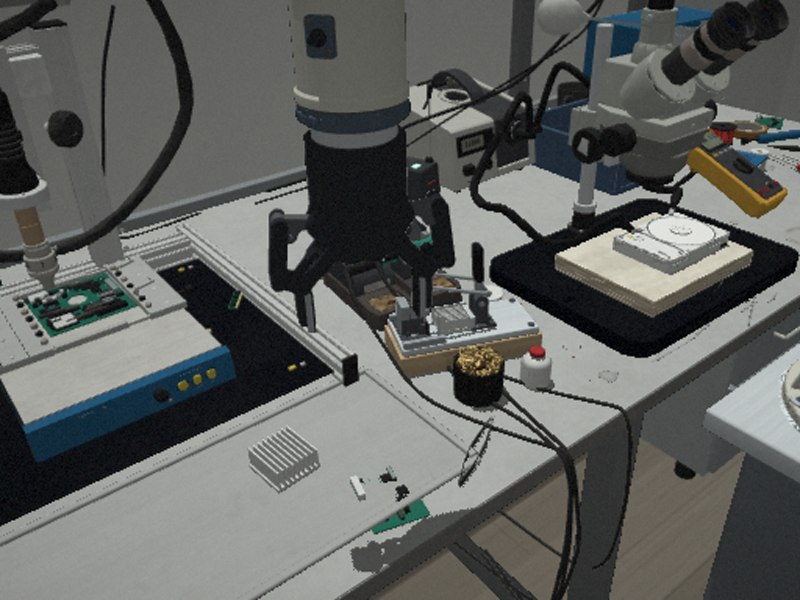

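View pics/b.png

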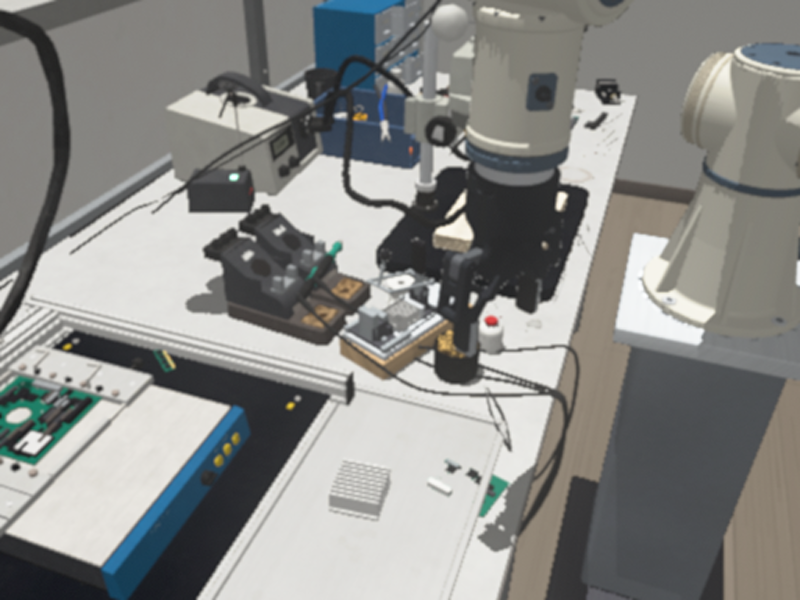

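Scene (800-px view): the fixture is at about (465,335), with a small heatsink at (455,318) on it. The big loose heatsink at (283,457) is a look-alike. An upright black part stands at (478,270), a dark block at (410,315), the pot at (478,375) and the bottle at (537,368). The gripper hides part of the side view. Next I enlarge the fixture in the scene and wrist views.

```bash
python3 - <<'E'
import cv2,numpy as np
a=cv2.imread('pics/scene0.png')[145:250,235:360]; w=cv2.imread('pics/wrist0.png')
cv2.imwrite('pics/c.png',cv2.resize(a,(714,600),interpolation=cv2.INTER_CUBIC))
cv2.imwrite('pics/d.png',cv2.resize(w,(800,600),interpolation=cv2.INTER_CUBIC))
E
```

```text
(no output)
```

View pics/c.png

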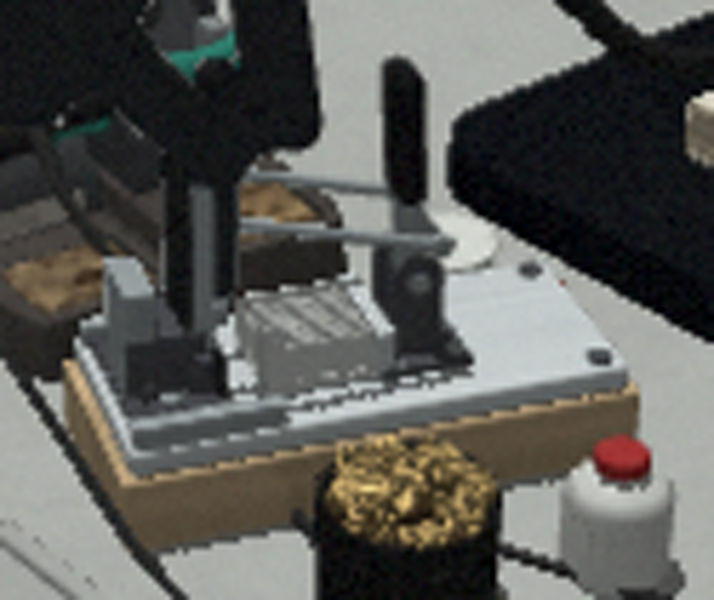

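View pics/d.png

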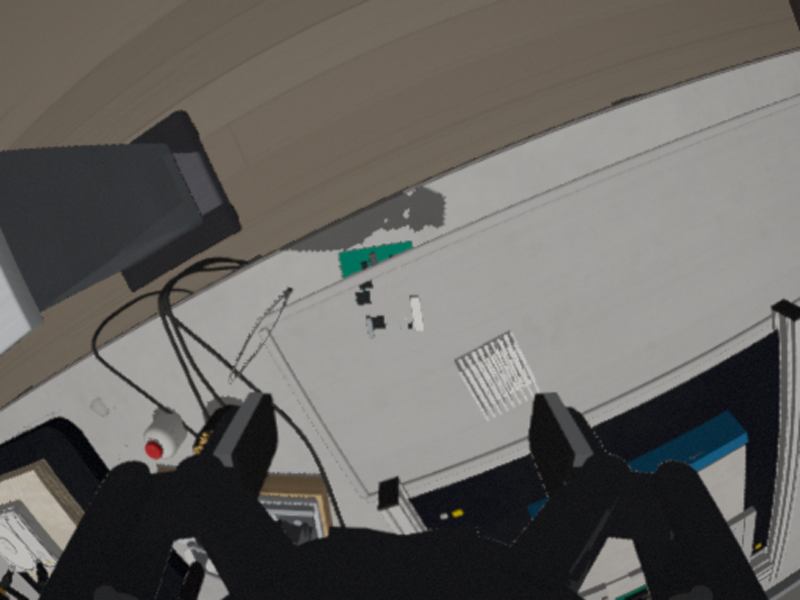

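Crop: the smaller heatsink in the fixture, at (315,335) in the crop, is the one meant. The lever stands about upright at (405,130). The loop runs level from (450,245) to the left, towards the keeper at (160,345), where the gripper hides the knob. The wrist view does not help from here. I'll locate the plate corners next and move the arm clear.

```bash
cat > h.py <<'E'
import numpy as np, cv2
from rig import r
from scipy.spatial.transform import Rotation as R
def cam(n):
    c=r.get_calibration(n); M=R.from_rotvec(c['rvec']).as_matrix(); return c,M,-M.T@c['tvec']
def ray(cm,uv,fish=False):
    c,M,o=cm; x=(uv[0]-c['cx'])/c['fx']; y=(uv[1]-c['cy'])/c['fy']
    if fish:
        t=np.hypot(x,y); d=np.array([x/t*np.sin(t),y/t*np.sin(t),np.cos(t)]) if t>1e-9 else np.array([0,0,1.])
    else: d=np.array([x,y,1.])
    d=M.T@d; return o,d/np.linalg.norm(d)
def onz(cm,uv,z,fish=False):
    o,d=ray(cm,uv,fish); return o+d*(z-o[2])/d[2]
def tri(rs):
    A=sum(np.eye(3)-np.outer(d,d) for o,d in rs); b=sum((np.eye(3)-np.outer(d,d))@o for o,d in rs); return np.linalg.solve(A,b)
def proj(cm,P,fish=False):
    c,M,o=cm; q=M@(np.asarray(P,float)-o)
    if fish:
        h=np.hypot(q[0],q[1]); t=np.arctan2(h,q[2]); return np.array([c['cx']+c['fx']*t*q[0]/h,c['cy']+c['fy']*t*q[1]/h])
    return np.array([c['cx']+c['fx']*q[0]/q[2],c['cy']+c['fy']*q[1]/q[2]])
def toolR(): return R.from_euler('xyz',r.sense()['tcp_rot']).as_matrix()
def img(n,path=None):
    cm=cam(n); im=r.grab_frame(n)[:,:,::-1].copy()
    if path: cv2.imwrite(path,im)
    return cm,im
E
python3 - <<'E'
from h import *
c=cam('scene')
for p in [(130,450),(628,372),(545,262),(75,340)]:
    print(p,onz(c,(235+p[0]/5.712,145+p[1]/5.712),40).round(0))
for n in('scene','side','wrist'): print(n,cam(n)[2].round(0))
print(toolR().round(3))
w=cam('wrist'); T=toolR(); print('cam in tool',T.T@(w[2]-r.sense()['eef_pos']), 'axis in tool',T.T@w[1][2])
E
```

```text
(130, 450) [433. 394.  40.]
(628, 372) [356. 227.  40.]
(545, 262) [429. 194.  40.]
(75, 340) [502. 366.  40.]
scene [-175.  859.  576.]
side [ 162. 1125.  645.]
wrist [183. 604. 374.]
[[-0.911  0.412 -0.   ]
 [ 0.412  0.911 -0.001]
 [ 0.    -0.001 -1.   ]]
cam in tool [  81.9088983     0.53884061 -135.4254025 ] axis in tool [-3.17763354e-01  5.38291538e-04  9.48169901e-01]
```

>>> carry_out([
  {"dp": [0,0,-30],"yaw": 0},
  {"dp": [-30,-10,-60],"yaw": -10},
  {"dp": [-60,-20,-60],"yaw": -20},
  {"dp": [-90,-30,-60],"yaw": -30},
  {"dp": [-120,-40,-60],"yaw": -40},
  {"dp": [-150,-50,-60],"yaw": -50},
  {"dp": [-180,-60,-50],"yaw": -60},
  {"dp": [-210,-60,-40],"yaw": -70},
  {"dp": [-240,-60,-30],"yaw": -80},
  {"dp": [-272,-60,-30],"yaw": -90},
  {"dp": [-272,-60,-30],"yaw": -90},
])

```text
clock: 1.52
eef_pos: [482.1, 401.6, 268.7]
tcp_rot: [-3.142, -0.001, -1.996]
contact_force: [-0.1, 0.0, 0.4]
opening: 0.997
grasp_force: 0.0
```

```bash
python3 - <<'E'
from h import *
s=r.sense(); print(s['clock'],s['eef_pos'],s['tcp_rot'],s['qpos'].round(2))
ims=[]
for n,f in(('scene',0),('side',0),('wrist',1)):
    cm,im=img(n,f'pics/{n}1.png'); p=proj(cm,(448,330,80),f); print(n,p)
    x,y=int(p[0]),int(p[1]); 
    h=(50,66) if not f else (140,140)
    y0=max(0,y-h[0]);x0=max(0,x-h[1]); c=im[y0:y+h[0],x0:x+h[1]]; print('crop',x0,y0,c.shape)
    ims.append(cv2.resize(c,(396,300) if not f else (600,600*c.shape[0]//c.shape[1]),interpolation=cv2.INTER_CUBIC))
cv2.imwrite('pics/e.png',np.hstack(ims[:2])); cv2.imwrite('pics/f.png',ims[2])
E
```

```text
1.525 [482.10686057 401.63712209 268.69708078] [-3.14154227e+00 -6.84754580e-04 -1.99644596e+00] [ 0.69  0.33  1.6  -0.    1.21 -2.02]
scene [277.59592702 192.71264639]
crop 211 142 (100, 132, 3)
side [249.5271565 192.4825491]
crop 183 142 (100, 132, 3)
wrist [256.69276266 101.43881083]
crop 116 0 (241, 280, 3)
```

View pics/e.png

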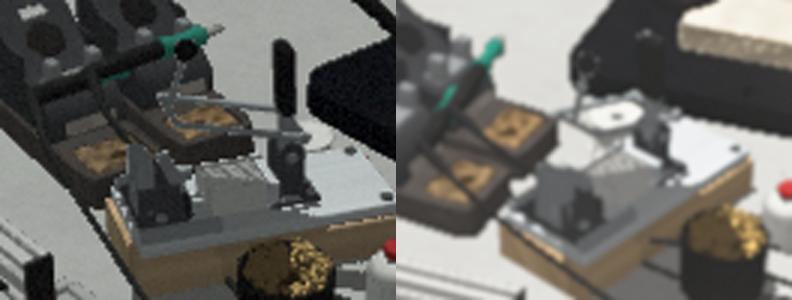

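View pics/f.png

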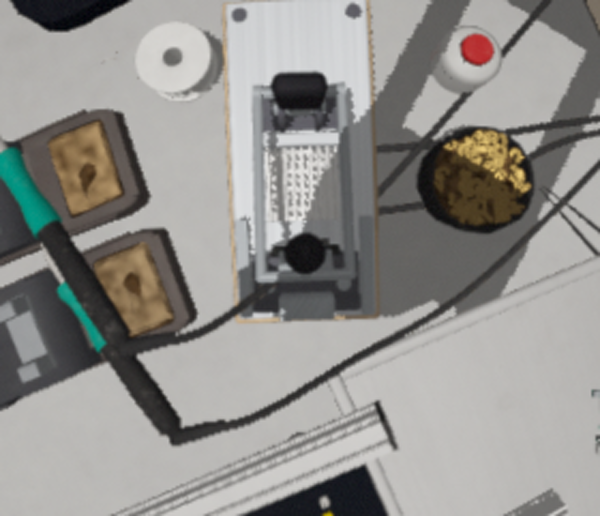

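Top view: knob at (306,252), loop bar at y≈277 and keeper at (305,300) below it. The lever grip is at (300,88), the reel at (175,58), the bottle at (475,50) and the pot at (475,180). The soldering iron lies well to the left. In the scene/side pair the knob is at (186,50) and (587,65).

```bash
cat > k.py <<'E'
from h import *
def blob(im,uv,rad,th=45):
    g=cv2.cvtColor(im,cv2.COLOR_BGR2GRAY); m=(g<th).astype(np.uint8)
    k=np.zeros_like(m); cv2.circle(k,(int(uv[0]),int(uv[1])),rad,1,-1); m&=k
    m=cv2.morphologyEx(m,cv2.MORPH_OPEN,np.ones((3,3),np.uint8))
    n,l,st,ce=cv2.connectedComponentsWithStats(m)
    i=1+np.argmax(st[1:,4]); return ce[i],st[i]
E
python3 - <<'E'
from k import *
rs=[];cms={}
for n,uv,rad,f in(('scene',(273,158.7),8,0),('side',(246.7,163.7),7,0),('wrist',(258.8,117.6),13,1)):
    im=cv2.imread(f'pics/{n}1.png'); cm=cam(n); cms[n]=cm
    c,st=blob(im,uv,rad); print(n,c.round(1),st); rs.append(ray(cm,c,f))
P=tri(rs); print('knob 3view',P.round(1)); 
for a,b in((0,1),(0,2),(1,2)): print(tri([rs[a],rs[b]]).round(1))
w=cms['wrist']; s=280/600
# plate edges in wrist view at z=40 (left/right), corners
im=cv2.imread('pics/wrist1.png')
for nm,p,z in [('plateL top',(226,10),40),('plateL bot',(240,300),40),('plR top',(366,10),40),('plR bot',(377,310),40),('bar',(305,277),90),('barz80',(305,277),85),('keeper',(306,303),88),('screwL',(238,14),40),('screwR',(353,10),40)]:
    print(nm,onz(w,(116+p[0]*s,p[1]*s),z,True).round(1))
E
```

```text
scene [272.5 158.1] [269 155   8   7  46]Traceback (most recent call last):
  File "<stdin>", line 5, in <module>
  File "k.py", line 7, in blob
    i=1+np.argmax(st[1:,4]); return ce[i],st[i]
        ~~~~~~~~~^^^^^^^^^^
    return _wrapfunc(a, 'argmax', axis=axis, out=out, **kwds)
    return bound(*args, **kwds)
ValueError: attempt to get argmax of an empty sequence
```

```bash
python3 - <<'E'
from k import *
cms={n:cam(n) for n in('scene','side','wrist')}
a,_=blob(cv2.imread('pics/scene1.png'),(273,158.7),8); b,st=blob(cv2.imread('pics/wrist1.png'),(258.8,117.6),13); print(b,st)
rs=[ray(cms['scene'],a),ray(cms['wrist'],b,True)]; P=tri(rs); print('knob',P.round(1), 'side pred',proj(cms['side'],P).round(1),'resid',[np.linalg.norm(np.cross(P-o,d)).round(2) for o,d in rs])
w=cms['wrist']; s=280/600; im=cv2.imread('pics/wrist1.png')
for nm,p,z in [('bar',(305,277),90),('keeper',(306,303),88),('screwL',(238,14),40),('screwR',(353,10),40)]:
    print(nm,onz(w,(116+p[0]*s,p[1]*s),z,True).round(1))
# plate edges: wood colour (B much less than R) rows
g=im.astype(int)
E1=[];E2=[]
for v in range(5,135,10):
    wood=(g[v,:,2]-g[v,:,0])>25
    xs=[x for x in np.where(wood)[0] if 200<x<310]; 
    L=[x for x in xs if x<235]; Rr=[x for x in xs if x>280]
    print(v,L,Rr)
E
```

```text
[258.13333333 118.04444444] [249 109  19  19 270]
knob [451.2 341.8 161.4] side pred [246.4 161.9] resid [np.float64(1.27), np.float64(1.27)]
bar [458.4 357.8  90. ]
keeper [463.5 370.1  88. ]
screwL [430.1 205.4  40. ]
screwR [370.3 230.3  40. ]
5 [np.int64(220)] [np.int64(287), np.int64(288)]
15 [np.int64(220), np.int64(221)] [np.int64(288)]
25 [np.int64(220), np.int64(221)] [np.int64(288), np.int64(289)]
35 [np.int64(221)] [np.int64(289)]
45 [np.int64(221), np.int64(222)] [np.int64(289), np.int64(290)]
55 [np.int64(221), np.int64(222)] []
65 [np.int64(222)] [np.int64(290)]
75 [np.int64(222), np.int64(223)] [np.int64(290)]
85 [np.int64(223)] []
95 [np.int64(223)] [np.int64(291)]
105 [np.int64(223), np.int64(224)] [np.int64(291)]
115 [np.int64(224), np.int64(225)] [np.int64(291)]
125 [np.int64(225)] []
```

```bash
python3 - <<'E'
from k import *
w=cam('wrist'); im=cv2.imread('pics/wrist1.png'); g=im.astype(int)
L=[];Q=[]
for v in range(2,146,2):
    wood=np.where((g[v,:,2]-g[v,:,0])>25)[0]
    l=wood[(wood>215)&(wood<230)]; q=wood[(wood>283)&(wood<297)]
    if len(l): L.append(onz(w,(l.mean(),v),30,True)[:2])
    if len(q): Q.append(onz(w,(q.mean(),v),30,True)[:2])
fs=[cv2.fitLine(np.float32(A),cv2.DIST_HUBER,0,.01,.01).ravel() for A in(L,Q)]
for f in fs: print(f.round(3), np.degrees(np.arctan2(f[1],f[0])))
for u in range(235,285,10):
    col=np.where((g[130:165,u,2]-g[130:165,u,0])>25)[0]+130; print(u,col, [onz(w,(u,col.mean()),30,True).round(1) if len(col) else 0])
d=fs[0][:2]+fs[1][:2]*np.sign(fs[0][:2]@fs[1][:2]); d/=np.linalg.norm(d); d*=np.sign(d[1]); n=np.array([-d[1],d[0]])
off=[f[2:]@n for f in fs]; print('x dir',d,np.degrees(np.arctan2(d[1],d[0])),'n offsets',off,'width',off[1]-off[0])
E
```

```text
[3.83000e-01 9.24000e-01 4.70528e+02 2.77692e+02] 67.47801
[3.85000e-01 9.23000e-01 3.89706e+02 3.01477e+02] 67.383224
235 [149 150] [array([498.5, 374.5,  30. ])]
245 [148 149] [array([486.4, 378.7,  30. ])]
255 [] [0]
265 [] [0]
275 [148] [array([451.4, 393.9,  30. ])]
x dir [0.38380197 0.9234155 ] 67.43062 n offsets [np.float32(-327.91458), np.float32(-244.15298)] width 83.7616
```

>>> carry_out([
  {"dp": [25,2,20],"yaw": -1.8},
  {"dp": [50,3,40],"yaw": -1.8},
  {"dp": [67,3.5,60],"yaw": -1.8},
  {"dp": [67,3.5,60],"yaw": -1.8},
], fingers=0, grip_force=20)

```text
clock: 2.17
eef_pos: [448.0, 342.3, 208.3]
tcp_rot: [3.14, -0.003, -1.965]
contact_force: [-1.1, 0.3, 0.1]
opening: 0.5
grasp_force: 0.0
```

```bash
python3 - <<'E'
from k import *
s=r.sense(); p=s['eef_pos']; print(p,s['opening'])
cm,im=img('wrist','pics/wrist2.png')
u=proj(cm,(451.2,341.8,161.4),1); t=proj(cm,(p[0],p[1],161.4),1); print('pred knob',u,'tcp-axis@161',t)
print(blob(im,u,22))
c2,i2=img('scene','pics/scene2.png'); print('scene pred',proj(c2,(451.2,341.8,161.4)))
cv2.imwrite('pics/g.png',cv2.resize(im[:, 60:460],(800,768))[168:768])
E
```

```text
[447.98483446 342.29716916 208.28118631] 0.4997087661395967
pred knob [252.67566779 225.48603589] tcp-axis@161 [257.37840993 224.42383597]
(array([251.01369863, 226.44383562]), array([241, 216,  21,  22, 365], dtype=int32))
scene pred [271.86307413 158.07858271]
```

View pics/g.png

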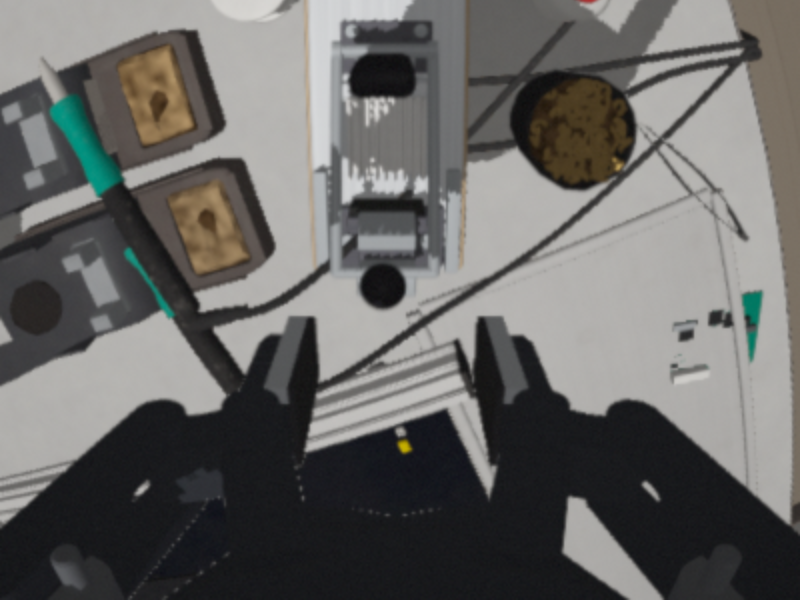

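Wrist view: the knob is at (382,285), centred between the open pads in the image but still beyond their tips. The keeper slot is at (385,240), just above it, and the lever grip is at (382,75). Checking whether the arm has settled.

```bash
python3 - <<'E'
from k import *
s=r.sense(); p=s['eef_pos']; print(s['clock'],p,s['tcp_rot'],s['qvel'].round(3))
cm,im=img('wrist'); s=r.sense(); p=s['eef_pos']
t=proj(cm,(p[0],p[1],161.4),1); b,_=blob(im,(251,226),22); print(t,b)
K=onz(cm,b,161.4,1); T=toolR(); print('knob',K,'tool offset',T.T@(K-p))
a,_=blob(cv2.imread('pics/scene2.png'),(272,158),8); print('tri',tri([ray(cm,b,1),ray(cam('scene'),a)]))
for l,z in(('keeper mid top',88),):
  # keeper slot edges along column u~252: print gray profile
  g=cv2.cvtColor(im,cv2.COLOR_BGR2GRAY)
  for v in range(178,222): 
      q=onz(cm,(252,v),z,1)[:2]-np.array([425.1,277.6]); print(v,g[v,246:258].mean().round(),(q@[.3838,.9234]).round(1),end=' | ')
E
```

```text
2.275 [450.04482806 344.11046671 210.17845928] [-3.14112904e+00  1.23560100e-03 -1.96437420e+00] [-0.002  0.001 -0.022 -0.001 -0.002 -0.007]
[257.13012242 223.59578715] [253.02695418 221.4097035 ]
knob [452.36548028 341.7978246  161.4       ] tool offset [ 1.70706119 -2.72372282 49.00542005]
tri [451.51806548 341.03128484 161.34188101]
178 106.0 59.4 | 179 87.0 60.3 | 180 37.0 61.2 | 181 22.0 62.2 | 182 20.0 63.1 | 183 23.0 64.0 | 184 25.0 65.0 | 185 34.0 65.9 | 186 61.0 66.9 | 187 82.0 67.8 | 188 84.0 68.7 | 189 84.0 69.7 | 190 84.0 70.6 | 191 84.0 71.6 | 192 85.0 72.6 | 193 87.0 73.5 | 194 88.0 74.5 | 195 88.0 75.4 | 196 95.0 76.4 | 197 118.0 77.4 | 198 152.0 78.3 | 199 164.0 79.3 | 200 164.0 80.3 | 201 164.0 81.2 | 202 164.0 82.2 | 203 163.0 83.2 | 204 151.0 84.2 | 205 111.0 85.2 | 206 94.0 86.2 | 207 80.0 87.1 | 208 59.0 88.1 | 209 53.0 89.1 | 210 58.0 90.1 | 211 43.0 91.1 | 212 26.0 92.1 | 213 19.0 93.1 | 214 18.0 94.1 | 215 18.0 95.1 | 216 18.0 96.2 | 217 19.0 97.2 | 218 19.0 98.2 | 219 20.0 99.2 | 220 20.0 100.2 | 221 20.0 101.3 |
```

>>> carry_out([
  {"dp": [1.7,-2.7,15]},
  {"dp": [1.7,-2.7,30]},
  {"dp": [1.7,-2.7,45]},
  {"dp": [1.7,-2.7,60]},
  {"dp": [1.7,-2.7,60]},
  {"dp": [1.7,-2.7,60]},
])

```text
schema error: expected keys dp, yaw
```

>>> carry_out([
  {"dp": [0,0,0]},
  {"dp": [0,0,0]},
  {"dp": [0,0,0]},
  {"dp": [0,0,0]},
], fingers=-1, grip_force=20)

```text
schema error: expected keys dp, yaw
```

```bash
python3 - <<'E'
from k import *
s=r.sense(); print({k:s[k] for k in('clock','eef_pos','tcp_rot','contact_force','opening','grasp_force')})
cm,im=img('wrist','pics/wrist3.png')
cv2.imwrite('pics/i.png',cv2.resize(im[90:350, 150:370],(508,600),interpolation=cv2.INTER_CUBIC))
E
```

```text
{'clock': 2.325, 'eef_pos': array([450.43272552, 344.35200474, 210.40616839]), 'tcp_rot': array([-3.14076681e+00,  1.81303890e-03, -1.96418570e+00]), 'contact_force': array([-0.52542118, -0.52272636, -0.11432335]), 'opening': 0.49884577716946593, 'grasp_force': 0.0}
```

View pics/i.png

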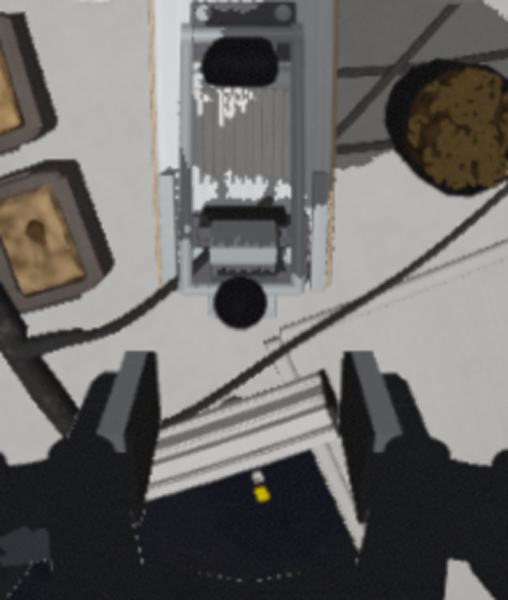

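The image is unchanged because the call was refused: every row needs a "yaw" key. Repeating it with yaw.

>>> carry_out([
  {"dp": [1.7,-2.7,15],"yaw": 0},
  {"dp": [1.7,-2.7,30],"yaw": 0},
  {"dp": [1.7,-2.7,45],"yaw": 0},
  {"dp": [1.7,-2.7,60],"yaw": 0},
  {"dp": [1.7,-2.7,60],"yaw": 0},
  {"dp": [1.7,-2.7,60],"yaw": 0},
])

```text
clock: 3.12
eef_pos: [451.9, 340.6, 149.4]
tcp_rot: [-3.142, 0.0, -1.964]
contact_force: [0.4, 0.1, 0.1]
opening: 0.498
grasp_force: 0.0
```

```bash
python3 - <<'E'
from k import *
cm,im=img('wrist','pics/wrist4.png'); s=r.sense(); print(s['clock'],s['eef_pos'],s['contact_force'],s['qvel'].round(3))
K=np.array([452,341.6,161.4]); u=proj(cm,K,1); b,st=blob(im,u,22); print(u,b,st)
p=s['eef_pos']; gp=proj(cm,p+[0,0,11],1); print('grasp point px',gp)
q=onz(cm,b,161.4,1); print(q, toolR().T@(q-p))
E
```

```text
3.175 [452.02420463 340.73918734 149.691398  ] [-0.71608296  0.75443476 -1.01968574] [-0.001 -0.007 -0.001 -0.002 -0.001 -0.001]
[258.06292795 274.33742044] [257.7105644 274.7568741] [243 260  30  30 691]
grasp point px [257.34609273 272.24148601]
[452.25702562 341.76533194 161.4       ] [ -1.04468296   0.17390188 -11.70798594]
```

>>> carry_out([
  {"dp": [-0.8,0,0],"yaw": 0},
  {"dp": [-0.8,0,0],"yaw": 0},
  {"dp": [-0.8,0,0],"yaw": 0},
  {"dp": [-0.8,0,0],"yaw": 0},
  {"dp": [-0.8,0,0],"yaw": 0},
], fingers=-1, grip_force=20)

```text
clock: 3.8
eef_pos: [452.4, 341.6, 149.6]
tcp_rot: [-3.141, 0.001, -1.964]
contact_force: [-0.5, 2.2, 2.0]
opening: 0.168
grasp_force: 19.5
```

```bash
cat > kin.py <<'E'
import numpy as np
# fixture x,z of the knob for a wanted bar (xb,zb); ball = TCP + (0,11.7)
def knob(xb,zb):
    v=np.array([xb,zb-42.]); D=np.hypot(*v); a=np.arccos((D*D+400-92**2)/(40*D)); t=np.arctan2(v[1],v[0])+a
    pin=np.array([20*np.cos(t),42+20*np.sin(t)]); u=(np.array([xb,zb])-pin)/92; w=np.array([-u[1],u[0]])
    return pin+92*u+44*w, (t-np.pi/2)-.263, np.arctan2(u[1],u[0])
def bar(k):
    from scipy.optimize import fsolve
    return fsolve(lambda b:knob(*b)[0]-k,[k[0]+14,k[1]-42])
d=np.array([.3838,.9234]); O=np.array([425.1,277.6])
def fx(p): return np.array([(np.asarray(p[:2])-O)@d, p[2]-30+11.7])
E
python3 - <<'E'
from kin import *
k0=fx([452.4,341.6,149.6]); b0=bar(k0); print(k0,b0,knob(*b0))
for b in [(82,80),(82,70),(82,62),(82,55),(85,55),(88,55),(90,55),(92,55),(94,55),(97,55)]+[(88,z) for z in (52,48,45,42.5)]+[(92,z) for z in (52,48,45,42.5)]:
    k,t,p=knob(*b); print(b,'lever %.2f loop %.2f'%(t,p),'tool dx %.1f dz %.1f'%(-(k-k0)[0],-(k-k0)[1]))
E
```

```text
[ 69.57534 131.3    ] [82.93901636 89.3785001 ] (array([ 69.57534, 131.3    ]), np.float64(-0.0250082645637143), np.float64(0.30859459078201895))
(82, 80) lever 0.14 loop 0.21 tool dx -3.0 dz 8.3
(82, 70) lever 0.23 loop 0.11 tool dx -7.5 dz 17.6
(82, 62) lever 0.26 loop 0.03 tool dx -11.2 dz 25.3
(82, 55) lever 0.25 loop -0.05 tool dx -14.5 dz 32.3
(85, 55) lever 0.08 loop -0.06 tool dx -18.2 dz 32.4
(88, 55) lever -0.07 loop -0.07 tool dx -21.6 dz 32.4
(90, 55) lever -0.18 loop -0.08 tool dx -23.7 dz 32.4
(92, 55) lever -0.28 loop -0.08 tool dx -25.8 dz 32.4
(94, 55) lever -0.38 loop -0.07 tool dx -27.7 dz 32.4
(97, 55) lever -0.53 loop -0.07 tool dx -30.4 dz 32.4
(88, 52) lever -0.09 loop -0.11 tool dx -23.1 dz 35.5
(88, 48) lever -0.11 loop -0.15 tool dx -25.0 dz 39.8
(88, 45) lever -0.14 loop -0.18 tool dx -26.5 dz 43.0
(88, 42.5) lever -0.17 loop -0.21 tool dx -27.7 dz 45.8
(92, 52) lever -0.29 loop -0.11 tool dx -27.2 dz 35.6
(92, 48) lever -0.32 loop -0.15 tool dx -29.1 dz 39.8
(92, 45) lever -0.34 loop -0.19 tool dx -30.5 dz 43.1
(92, 42.5) lever -0.37 loop -0.21 tool dx -31.7 dz 45.8
```

>>> carry_out([
  {"dp": [-1.5,0,4],"yaw": 0},
  {"dp": [-3,0,8],"yaw": 0},
  {"dp": [-5,0,13],"yaw": 0},
  {"dp": [-7.5,0,17.6],"yaw": 0},
  {"dp": [-9.5,0,21.5],"yaw": 0},
  {"dp": [-11,0,25],"yaw": 0},
  {"dp": [-13,0,29],"yaw": 0},
  {"dp": [-14.5,0,32],"yaw": 0},
  {"dp": [-14.5,0,32],"yaw": 0},
  {"dp": [-14.5,0,32],"yaw": 0},
  {"dp": [-14.5,0,32],"yaw": 0},
])

```text
clock: 5.18
eef_pos: [457.3, 354.2, 117.2]
tcp_rot: [3.141, -0.001, -1.964]
contact_force: [0.1, -2.3, -0.9]
opening: 0.165
grasp_force: 19.5
```

```bash
python3 - <<'E'
from k import *; from kin import *
s=r.sense(); k=fx(s['eef_pos']); print(s['eef_pos'],s['contact_force'],s['opening'],s['grasp_force'],'bar',bar(k),knob(*bar(k))[1:])
ims=[]
for n in('scene','side','wrist'):
    cm,im=img(n,f'pics/{n}5.png')
    if n!='wrist':
        q=proj(cm,(455,345,90)).astype(int); c=im[q[1]-40:q[1]+40,q[0]-45:q[0]+45]; ims.append(cv2.resize(c,(400,300),interpolation=cv2.INTER_CUBIC)); print(n,q-[45,40])
    else: ims.append(cv2.resize(im[120:300,130:385],(400,300),interpolation=cv2.INTER_CUBIC))
ims.append(np.zeros_like(ims[0]))
cv2.imwrite('pics/j.png',np.vstack([np.hstack(ims[:2]),np.hstack(ims[2:])]))
E
```

```text
[457.31659773 354.2028085  117.18830315] [ 0.07109677 -2.28374191 -0.92694405] 0.16480379207586138 19.472228586673737 bar [81.20499109 54.92911939] (np.float64(0.3020798958948342), np.float64(-0.043076331683544286))
scene [224 149]
side [199 151]
```

View pics/j.png

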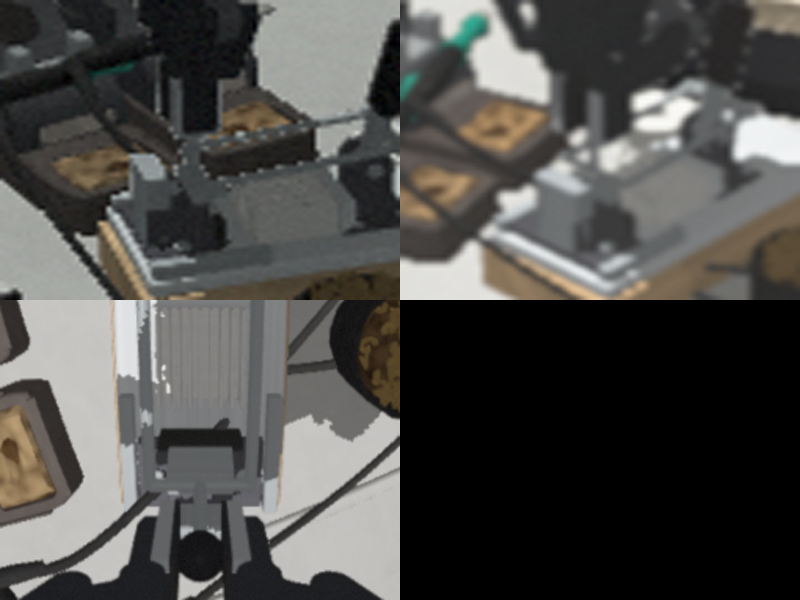

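Wrist panel: the bar is at (200,487), just over the hook's edge, with the guard beyond it. The scene panel has the tall guard at (150,180), and the bar and stalk to its right at (190,170). Now I creep towards the guard by feel.

>>> carry_out([
  {"dp": [-1,0,0],"yaw": 0},
  {"dp": [-2,0,0],"yaw": 0},
  {"dp": [-3,0,0],"yaw": 0},
  {"dp": [-3.5,0,0],"yaw": 0},
  {"dp": [-3.5,0,0],"yaw": 0},
])

```text
clock: 5.95
eef_pos: [458.9, 358.0, 117.3]
tcp_rot: [-3.142, 0.0, -1.964]
contact_force: [0.1, -2.2, -0.6]
opening: 0.165
grasp_force: 19.5
```

>>> carry_out([
  {"dp": [-0.6,0,0],"yaw": 0},
  {"dp": [-1.2,0,0],"yaw": 0},
  {"dp": [-1.2,0,0],"yaw": 0},
])

```text
clock: 6.32
eef_pos: [459.4, 359.1, 117.3]
tcp_rot: [3.142, 0.0, -1.964]
contact_force: [-0.2, -2.2, -0.6]
opening: 0.167
grasp_force: 19.5
```

>>> carry_out([
  {"dp": [-0.6,0,0],"yaw": 0},
  {"dp": [-1.2,0,0],"yaw": 0},
  {"dp": [-1.2,0,0],"yaw": 0},
])

```text
clock: 6.7
eef_pos: [459.9, 360.2, 117.3]
tcp_rot: [3.142, 0.0, -1.964]
contact_force: [-0.7, -2.8, -1.5]
opening: 0.164
grasp_force: 19.5
```

>>> carry_out([
  {"dp": [-0.5,0,0],"yaw": 0},
  {"dp": [-1,0,0],"yaw": 0},
  {"dp": [-1,0,0],"yaw": 0},
])

```text
clock: 7.08
eef_pos: [460.3, 361.1, 117.3]
tcp_rot: [-3.142, 0.0, -1.964]
contact_force: [-0.6, -2.9, -1.0]
opening: 0.165
grasp_force: 19.5
```

>>> carry_out([
  {"dp": [-0.5,0,0],"yaw": 0},
  {"dp": [-1,0,0],"yaw": 0},
  {"dp": [-1,0,0],"yaw": 0},
])

```text
clock: 7.45
eef_pos: [460.6, 362.0, 117.3]
tcp_rot: [-3.142, 0.0, -1.964]
contact_force: [-0.6, -1.8, -1.1]
opening: 0.168
grasp_force: 19.5
```

>>> carry_out([
  {"dp": [-0.5,0,0],"yaw": 0},
  {"dp": [-1,0,0],"yaw": 0},
  {"dp": [-1,0,0],"yaw": 0},
])

```text
clock: 7.82
eef_pos: [461.1, 362.9, 117.3]
tcp_rot: [-3.142, 0.0, -1.964]
contact_force: [-0.3, -1.8, -0.2]
opening: 0.165
grasp_force: 19.5
```

```bash
python3 - <<'E'
from k import *; from kin import *
s=r.sense(); k=fx(s['eef_pos']); b=bar(k); print(s['eef_pos'],s['contact_force'],'bar',b,knob(*b)[1:])
E
```

```text
[461.05483585 362.91757281 117.31546575] [-0.31082464 -1.8438516  -0.19045954] bar [89.36598544 55.13313334] (np.float64(-0.14331535269398377), np.float64(-0.07314993011676577))
```

>>> carry_out([
  {"dp": [-0.5,0,0],"yaw": 0},
  {"dp": [-1,0,0],"yaw": 0},
  {"dp": [-1,0,0],"yaw": 0},
])

```text
clock: 8.2
eef_pos: [461.4, 363.8, 117.3]
tcp_rot: [3.142, 0.0, -1.964]
contact_force: [0.2, -2.4, -0.9]
opening: 0.164
grasp_force: 19.5
```

>>> carry_out([
  {"dp": [-0.5,0,0],"yaw": 0},
  {"dp": [-1,0,0],"yaw": 0},
  {"dp": [-1,0,0],"yaw": 0},
])

```text
clock: 8.57
eef_pos: [461.8, 364.7, 117.3]
tcp_rot: [3.142, 0.0, -1.964]
contact_force: [0.1, -2.7, -1.4]
opening: 0.165
grasp_force: 19.5
```

>>> carry_out([
  {"dp": [-0.5,0,0],"yaw": 0},
  {"dp": [-1,0,0],"yaw": 0},
  {"dp": [-1,0,0],"yaw": 0},
])

```text
clock: 8.95
eef_pos: [462.2, 365.7, 117.3]
tcp_rot: [-3.142, 0.0, -1.964]
contact_force: [-0.6, -2.6, -0.9]
opening: 0.166
grasp_force: 19.5
```

>>> carry_out([
  {"dp": [-0.5,0,0],"yaw": 0},
  {"dp": [-1,0,0],"yaw": 0},
  {"dp": [-1,0,0],"yaw": 0},
])

```text
clock: 9.32
eef_pos: [462.6, 366.6, 117.3]
tcp_rot: [-3.142, 0.0, -1.964]
contact_force: [0.1, -3.1, -1.5]
opening: 0.166
grasp_force: 19.5
```

>>> carry_out([
  {"dp": [-0.5,0,0],"yaw": 0},
  {"dp": [-1,0,0],"yaw": 0},
  {"dp": [-1,0,0],"yaw": 0},
])

```text
clock: 9.7
eef_pos: [462.6, 367.0, 117.1]
tcp_rot: [3.141, -0.001, -1.964]
contact_force: [-1.0, -4.8, -1.7]
opening: 0.169
grasp_force: 19.5
```

```bash
python3 - <<'E'
from k import *; from kin import *
s=r.sense(); k=fx(s['eef_pos']); b=bar(k); print(s['eef_pos'],s['contact_force'],'bar',b,knob(*b)[1:])
img('scene','pics/scene6.png')
cm,im=img('wrist','pics/wrist6.png'); e=np.array([d[0],d[1]])
def W(x,y,z): n=np.array([-d[1],d[0]]); q=O+x*d+y*n; return (q[0],q[1],z+30)
for nm,P in(('bar+17',(b[0],17,b[1])),('bar-17',(b[0],-17,b[1])),('bar0',(b[0],0,b[1]))): print(nm,proj(cm,W(*P),1).round(1))
g=cv2.cvtColor(im,cv2.COLOR_BGR2GRAY); 
for y in(-17,-10,10,17):
    u=proj(cm,W(b[0],y,b[1]),1); u0=int(round(u[0])); print('y',y,'u',u0,'v pred',u[1].round(1),[(v,int(g[v,u0-1:u0+2].mean())) for v in range(int(u[1])-22,int(u[1])+18)])
E
```

```text
[462.64689223 366.98573058 117.07872193] [-0.97840369 -4.7614186  -1.68152558] bar [110.94928085  56.77872193] (np.float64(-1.6251031984915372), np.float64(0.1158578321431163))
bar+17 [284.6 254.6]
bar-17 [231.5 254.7]
bar0 [258.1 254.8]
y -17 u 232 v pred 254.7 [(232, 101), (233, 151), (234, 185), (235, 193), (236, 194), (237, 193), (238, 194), (239, 191), (240, 164), (241, 135), (242, 126), (243, 123), (244, 118), (245, 113), (246, 110), (247, 104), (248, 102), (249, 97), (250, 95), (251, 95), (252, 94), (253, 95), (254, 96), (255, 95), (256, 96), (257, 96), (258, 96), (259, 95), (260, 96), (261, 95), (262, 95), (263, 95), (264, 95), (265, 95), (266, 96), (267, 95), (268, 94), (269, 95), (270, 95), (271, 95)]
y -10 u 242 v pred 254.8 [(232, 92), (233, 87), (234, 86), (235, 88), (236, 91), (237, 92), (238, 92), (239, 90), (240, 69), (241, 44), (242, 39), (243, 38), (244, 33), (245, 33), (246, 35), (247, 32), (248, 30), (249, 28), (250, 29), (251, 27), (252, 26), (253, 27), (254, 26), (255, 27), (256, 27), (257, 24), (258, 24), (259, 28), (260, 26), (261, 26), (262, 23), (263, 27), (
[... 691 characters left out ...]
181), (242, 178), (243, 175), (244, 174), (245, 166), (246, 151), (247, 127), (248, 121), (249, 107), (250, 80), (251, 78), (252, 79), (253, 84), (254, 89), (255, 89), (256, 90), (257, 90), (258, 92), (259, 93), (260, 95), (261, 95), (262, 95), (263, 94), (264, 94), (265, 96), (266, 95), (267, 94), (268, 95), (269, 95), (270, 95), (271, 94)]kin.py:4: RuntimeWarning: invalid value encountered in arccos
  v=np.array([xb,zb-42.]); D=np.hypot(*v); a=np.arccos((D*D+400-92**2)/(40*D)); t=np.arctan2(v[1],v[0])+a
kin.py:9: RuntimeWarning: The iteration is not making good progress, as measured by the 
 improvement from the last ten iterations.
  return fsolve(lambda b:knob(*b)[0]-k,[k[0]+14,k[1]-42])
```

>>> carry_out([
  {"dp": [-0.4,0,0],"yaw": 0},
  {"dp": [-0.4,0,0],"yaw": 0},
])

```text
clock: 10.05
eef_pos: [462.7, 367.1, 117.0]
tcp_rot: [3.141, -0.002, -1.964]
contact_force: [-1.2, -6.4, -1.4]
opening: 0.165
grasp_force: 19.5
```

```bash
python3 - <<'E'
from k import *; import kin; from kin import *
from scipy.optimize import least_squares
s=r.sense(); k=fx(s['eef_pos']); 
f=lambda k:least_squares(lambda b:np.nan_to_num(knob(*b)[0]-k,nan=50),[92,55]).x
b=f(k); print(s['eef_pos'],s['contact_force'],k,'bar',b,knob(*b)[1:])
cm,im=img('wrist')
for u in(232,285): print((onz(cm,(u,236.5),b[1]+30,1)[:2]-O)@d)
for z in (b[1],52,48,45,42.5):
    q=knob(b[0]-1.2,z)[0]-k; print(z,-q)
E
```

```text
[462.68611417 367.06551043 116.98504769] [-1.24508908 -6.37115353 -1.37784287] [97.03800295 98.68504769] bar [93.64634083 54.81596259] (np.float64(-0.35915168621680593), np.float64(-0.07715977057388533))
98.86848888251535
98.91650561249946
54.815962586403934 [1.16212618 0.0029446 ]
52 [-0.17925011  2.94446703]
48 [-2.07672386  7.19329412]
45 [-3.49026606 10.43366116]
42.5 [-4.65923887 13.16852957]
```

>>> carry_out([
  {"dp": [1,0,0],"yaw": 0},
  {"dp": [2,0,0],"yaw": 0},
  {"dp": [1.4,0,1.5],"yaw": 0},
  {"dp": [0.7,0,3],"yaw": 0},
  {"dp": [0.4,0,3.8],"yaw": 0},
  {"dp": [0.4,0,3.8],"yaw": 0},
])

```text
clock: 10.85
eef_pos: [463.3, 368.0, 113.6]
tcp_rot: [-3.141, 0.001, -1.964]
contact_force: [0.6, 1.5, 1.7]
opening: 0.161
grasp_force: 19.7
```

>>> carry_out([
  {"dp": [-0.3,0,0.7],"yaw": 0},
  {"dp": [-0.7,0,1.5],"yaw": 0},
  {"dp": [-0.7,0,1.5],"yaw": 0},
])

```text
clock: 11.22
eef_pos: [463.4, 368.4, 112.1]
tcp_rot: [-3.141, 0.001, -1.964]
contact_force: [0.4, 3.2, 1.7]
opening: 0.167
grasp_force: 19.7
```

```bash
cat >> kin.py <<'E'
from scipy.optimize import least_squares
def bar(k): return least_squares(lambda b:np.nan_to_num(knob(*b)[0]-k,nan=50),[91,48]).x
E
cat > st.py <<'E'
from k import *; from kin import *
s=r.sense(); k=fx(s['eef_pos']); b=bar(k); f=s['contact_force']; print('t',s['clock'],s['eef_pos'].round(1),'F along x %.1f y %.1f z %.1f'%(f[:2]@d,-f[0]*d[1]+f[1]*d[0],f[2]),'bar',b.round(1),'lever,loop',np.round(knob(*b)[1:],2),s['grasp_force'].round(1))
E
python3 st.py
```

```text
Traceback (most recent call last):
  File "st.py", line 2, in <module>
    s=r.sense(); k=fx(s['eef_pos']); b=bar(k); f=s['contact_force']; print('t',s['clock'],s['eef_pos'].round(1),'F along x %.1f y %.1f z %.1f'%(f[:2]@d,-f[0]*d[1]+f[1]*d[0],f[2]),'bar',b.round(1),'lever,loop',np.round(knob(*b)[1:],2),s['grasp_force'].round(1))
                                                                                                                                                                                                                                          ^^^^^^^^^^^^^^^^^^^^^^
AttributeError: 'float' object has no attribute 'round'
```

```bash
sed -i "s/s\['grasp_force'\].round(1)/s['grasp_force']/" st.py; python3 st.py
```

```text
t 11.225 [463.4 368.4 112.1] F along x 3.1 y 0.9 z 1.7 bar [92.9 50.2] lever,loop [-0.35 -0.13] 19.692223370075226
```

>>> carry_out([
  {"dp": [-0.5,0,0],"yaw": 0},
  {"dp": [-0.5,0,0],"yaw": 0},
])

```text
clock: 11.48
eef_pos: [463.4, 368.5, 112.0]
tcp_rot: [-3.142, -0.0, -1.964]
contact_force: [0.7, 2.3, 1.3]
opening: 0.168
grasp_force: 19.7
```

```bash
python3 st.py
```

```text
t 11.475 [463.4 368.5 112. ] F along x 2.4 y 0.2 z 1.3 bar [92.9 50.1] lever,loop [-0.35 -0.13] 19.681062698364258
```

>>> carry_out([
  {"dp": [-0.5,0,0.8],"yaw": 0},
  {"dp": [-0.9,0,1.6],"yaw": 0},
  {"dp": [-0.9,0,1.6],"yaw": 0},
])

```text
clock: 11.85
eef_pos: [463.5, 369.0, 110.1]
tcp_rot: [3.141, -0.001, -1.964]
contact_force: [1.0, -0.1, 0.4]
opening: 0.165
grasp_force: 19.6
```

```bash
python3 st.py
```

```text
t 11.85 [463.5 369.  110.1] F along x 0.3 y -0.9 z 0.4 bar [92.6 48.3] lever,loop [-0.35 -0.15] 19.616298973560333
```

>>> carry_out([
  {"dp": [-0.4,0,0.8],"yaw": 0},
  {"dp": [-0.8,0,1.6],"yaw": 0},
  {"dp": [-1.1,0,2.3],"yaw": 0},
  {"dp": [-1.1,0,2.3],"yaw": 0},
])

```text
clock: 12.35
eef_pos: [464.0, 370.1, 107.9]
tcp_rot: [3.141, -0.001, -1.964]
contact_force: [-0.1, -2.0, 0.2]
opening: 0.164
grasp_force: 19.6
```

```bash
python3 st.py
```

```text
t 12.35 [464.  370.1 107.9] F along x -1.9 y -0.6 z 0.2 bar [92.9 46.2] lever,loop [-0.37 -0.17] 19.5982825756073
```

>>> carry_out([
  {"dp": [-0.2,0,0.8],"yaw": 0},
  {"dp": [-0.4,0,1.6],"yaw": 0},
  {"dp": [-0.6,0,2.2],"yaw": 0},
  {"dp": [-0.6,0,2.2],"yaw": 0},
])

```text
clock: 12.85
eef_pos: [464.3, 371.0, 105.8]
tcp_rot: [3.142, -0.0, -1.964]
contact_force: [-0.1, -1.5, -0.3]
opening: 0.162
grasp_force: 19.6
```

```bash
python3 st.py
```

```text
t 12.85 [464.3 371.  105.8] F along x -1.4 y -0.5 z -0.3 bar [92.9 44.3] lever,loop [-0.39 -0.19] 19.59543228149414
```

>>> carry_out([
  {"dp": [-0.2,0,0.6],"yaw": 0},
  {"dp": [-0.4,0,1.2],"yaw": 0},
  {"dp": [-0.4,0,1.2],"yaw": 0},
])

```text
clock: 13.22
eef_pos: [464.6, 371.5, 104.7]
tcp_rot: [-3.142, 0.0, -1.964]
contact_force: [-0.2, -0.8, 0.2]
opening: 0.167
grasp_force: 19.6
```

>>> carry_out([
  {"dp": [-0.2,0,0.5],"yaw": 0},
  {"dp": [-0.4,0,1],"yaw": 0},
  {"dp": [-0.4,0,1],"yaw": 0},
])

```text
clock: 13.6
eef_pos: [464.8, 371.7, 104.1]
tcp_rot: [-3.141, 0.0, -1.964]
contact_force: [-1.0, -3.2, 5.0]
opening: 0.166
grasp_force: 19.9
```

```bash
python3 st.py
```

```text
t 13.6 [464.8 371.7 104.1] F along x -3.3 y -0.3 z 5.0 bar [93.  42.7] lever,loop [-0.41 -0.21] 19.87060010433197
```

>>> carry_out([
  {"dp": [0,0,-0.8],"yaw": 0},
  {"dp": [0.8,0,-0.8],"yaw": 0},
  {"dp": [1.6,0,-0.8],"yaw": 0},
  {"dp": [2.2,0,-0.8],"yaw": 0},
  {"dp": [2.2,0,-0.8],"yaw": 0},
])

```text
clock: 14.22
eef_pos: [464.1, 370.0, 104.7]
tcp_rot: [-3.141, 0.001, -1.964]
contact_force: [1.3, 3.0, 2.4]
opening: 0.162
grasp_force: 19.7
```

>>> carry_out([
  {"dp": [0.4,0,0],"yaw": 0},
  {"dp": [0.8,0,0],"yaw": 0},
  {"dp": [0.8,0,0],"yaw": 0},
])

```text
clock: 14.6
eef_pos: [463.5, 368.8, 104.5]
tcp_rot: [-3.142, -0.0, -1.964]
contact_force: [0.9, 3.0, 1.0]
opening: 0.167
grasp_force: 19.7
```

```bash
python3 st.py
```

```text
t 14.6 [463.5 368.8 104.5] F along x 3.1 y 0.3 z 1.0 bar [89.9 43.1] lever,loop [-0.26 -0.21] 19.673379957675934
```

>>> carry_out([
  {"dp": [0.4,0,0],"yaw": 0},
  {"dp": [0.8,0,0],"yaw": 0},
  {"dp": [0.8,0,0],"yaw": 0},
])

```text
clock: 14.98
eef_pos: [463.4, 368.3, 104.5]
tcp_rot: [-3.141, 0.0, -1.964]
contact_force: [1.5, 3.8, 0.7]
opening: 0.163
grasp_force: 19.7
```

```bash
python3 st.py
```

```text
t 14.975 [463.4 368.3 104.5] F along x 4.1 y 0.1 z 0.7 bar [89.4 43.2] lever,loop [-0.23 -0.21] 19.677748382091522
```

>>> carry_out([
  {"dp": [0.4,0,0],"yaw": 0},
  {"dp": [0.7,0,0],"yaw": 0},
  {"dp": [0.7,0,0],"yaw": 0},
])

```text
clock: 15.35
eef_pos: [463.3, 368.2, 104.6]
tcp_rot: [-3.141, 0.001, -1.964]
contact_force: [3.0, 5.8, 0.0]
opening: 0.164
grasp_force: 19.6
```

```bash
python3 st.py
```

```text
t 15.35 [463.3 368.2 104.6] F along x 6.5 y -0.5 z 0.0 bar [89.4 43.2] lever,loop [-0.23 -0.21] 19.591711163520813
```

The bar is in the slot and resting on the hook with about 4 N. Releasing and lifting away.

>>> carry_out([
  {"dp": [-0.3,0,0],"yaw": 0},
  {"dp": [-0.3,0,0],"yaw": 0},
  {"dp": [-0.3,0,0],"yaw": 0},
  {"dp": [-0.3,0,0],"yaw": 0},
], fingers=0)

```text
clock: 15.85
eef_pos: [462.9, 367.6, 104.3]
tcp_rot: [3.141, -0.001, -1.964]
contact_force: [-0.0, -0.5, 0.3]
opening: 0.5
grasp_force: 0.0
```

>>> carry_out([
  {"dp": [-0.3,0,-15],"yaw": 0},
  {"dp": [-0.3,0,-35],"yaw": 0},
  {"dp": [-0.3,0,-60],"yaw": 0},
  {"dp": [-0.3,0,-85],"yaw": 0},
  {"dp": [-0.3,0,-85],"yaw": 0},
  {"dp": [-0.3,0,-85],"yaw": 0},
])

```text
clock: 16.6
eef_pos: [463.0, 367.9, 189.4]
tcp_rot: [3.142, -0.0, -1.964]
contact_force: [-0.0, 1.0, -0.1]
opening: 0.502
grasp_force: 0.0
```

```bash
python3 - <<'E'
from k import *; from kin import *
s=r.sense(); print(s['clock'],s['eef_pos'],s['opening'],s['contact_force'])
cm,im=img('wrist','pics/wrist7.png'); c2,i2=img('scene','pics/scene7.png')
def W(x,y,z): n=np.array([-d[1],d[0]]); q=O+x*d+y*n; return (q[0],q[1],z+30)
k,t,p=knob(89.4,42.5); print('pred knob',k,t)
kp=proj(cm,W(k[0],0,k[1]),1); b,st=blob(im,kp,22); print(kp,b,st); q=onz(cm,b,k[1]+30,1); print('knob fixture x',(q[:2]-O)@d)
# lever end seen in scene & wrist
e=W(-82*np.sin(t),0,42+82*np.cos(t)); print('lever end pred world',e,proj(cm,e,1),proj(c2,e))
print('microscope foot',onz(cam('scene'),(583*.64,225*.64),0))
v=im[60:320,130:385]; u=i2[140:230,225:345]
cv2.imwrite('pics/l.png',np.hstack([cv2.resize(v,(400,408)),cv2.resize(u,(400,300),interpolation=cv2.INTER_CUBIC).repeat(1,0) if 0 else cv2.copyMakeBorder(cv2.resize(u,(400,300),interpolation=cv2.INTER_CUBIC),0,108,0,0,cv2.BORDER_CONSTANT)]))
E
```

```text
16.6 [462.97299713 367.92079057 189.40735537] 0.5018882552313411 [-0.04010952  0.96707715 -0.05873881]
pred knob [98.72296321 85.50095763] -0.23744255658894564
[257.88942903 210.72091609] [257.4        211.41071429] [248 202  19  19 280]
knob fixture x 99.2802781624818
lever end pred world (np.float64(432.502677678347), np.float64(295.4104027310725), np.float64(151.69930211181415)) [257.87195455 104.11617362] [296.13489074 158.75606324]
microscope foot [ 576.36725005 -130.32630699    0.        ]
```

View pics/l.png

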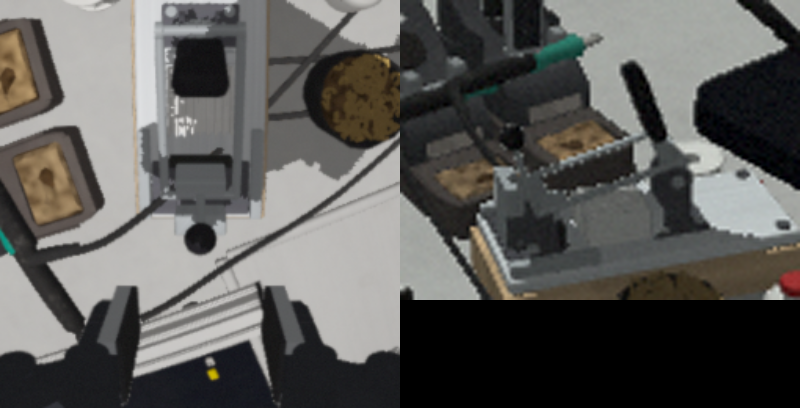

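Released cleanly: the knob is at (200,238) and the bar is in the slot behind the hook. The lever leans towards the keeper, with its tip at (640,75) in the right panel. Both match the predicted pose. Next I close the fingers and set up beside the lever grip.

>>> carry_out([
  {"dp": [18,0.3,0],"yaw": 0},
  {"dp": [36,0.3,0],"yaw": 0},
  {"dp": [52,0.3,0],"yaw": 0},
  {"dp": [52,0.3,0],"yaw": 0},
  {"dp": [52,0.3,0],"yaw": 0},
  {"dp": [52,0.3,16],"yaw": 0},
  {"dp": [52,0.3,32],"yaw": 0},
  {"dp": [52,0.3,49],"yaw": 0},
  {"dp": [52,0.3,49],"yaw": 0},
  {"dp": [52,0.3,49],"yaw": 0},
], fingers=-1)

```text
clock: 17.95
eef_pos: [443.1, 320.3, 140.4]
tcp_rot: [3.141, -0.0, -1.964]
contact_force: [-0.2, 0.2, 0.4]
opening: -0.003
grasp_force: 0.0
```

```bash
cat > push.py <<'E'
from h import *; from kin import d,O
s=r.sense(); p=s['eef_pos']; x=(p[:2]-O)@d; z=p[2]-30; f=s['contact_force']
print(s['clock'],'TCP fx %.1f fz %.1f'%(x,z),'F x %.1f z %.1f'%(f[:2]@d,f[2]),s['opening'])
for t in (-.1,0,.1,.2,.3,.4,.5,.6,.7,.8,.9,1,1.1,1.2,1.3,1.4,1.5,1.57):
    S,C=np.sin(t),np.cos(t)
    cx=-82*S+5.5*C if t<0 else -62*S+5.5*C; cz=42+62*C+5.5*S
    print('%.2f: dx %.1f dz %.1f'%(t,x-(cx+11),z-(cz+8)),end=' | ')
E
python3 push.py
```

```text
17.95 TCP fx 46.3 fz 110.4 F x 0.2 z 0.4 -0.003140552774416946
-0.10: dx 21.6 dz -0.8 | 0.00: dx 29.8 dz -1.6 | 0.10: dx 36.0 dz -1.9 | 0.20: dx 42.2 dz -1.5 | 0.30: dx 48.4 dz -0.5 | 0.40: dx 54.4 dz 1.1 | 0.50: dx 60.2 dz 3.3 | 0.60: dx 65.8 dz 6.1 | 0.70: dx 71.0 dz 9.4 | 0.80: dx 75.9 dz 13.2 | 0.90: dx 80.4 dz 17.5 | 1.00: dx 84.5 dz 22.2 | 1.10: dx 88.1 dz 27.3 | 1.20: dx 91.1 dz 32.8 | 1.30: dx 93.6 dz 38.5 | 1.40: dx 95.5 dz 44.4 | 1.50: dx 96.8 dz 50.5 | 1.57: dx 97.3 dz 54.8 |
```

>>> carry_out([
  {"dp": [3,0,0],"yaw": 0},
  {"dp": [6,0,0],"yaw": 0},
  {"dp": [8,0,0],"yaw": 0},
  {"dp": [10,0,0],"yaw": 0},
  {"dp": [12,0,0],"yaw": 0},
  {"dp": [14,0,0],"yaw": 0},
  {"dp": [16,0,0],"yaw": 0},
  {"dp": [16,0,0],"yaw": 0},
])

```text
clock: 18.95
eef_pos: [438.6, 307.0, 142.1]
tcp_rot: [-3.139, 0.005, -1.964]
contact_force: [1.9, 6.3, 4.8]
opening: 0.001
grasp_force: 3.1
```

```bash
python3 push.py
```

```text
18.95 TCP fx 32.4 fz 112.1 F x 6.5 z 4.8 0.0006746933345188529
-0.10: dx 7.7 dz 0.9 | 0.00: dx 15.9 dz 0.1 | 0.10: dx 22.1 dz -0.2 | 0.20: dx 28.3 dz 0.2 | 0.30: dx 34.4 dz 1.2 | 0.40: dx 40.4 dz 2.8 | 0.50: dx 46.3 dz 5.0 | 0.60: dx 51.8 dz 7.8 | 0.70: dx 57.1 dz 11.1 | 0.80: dx 62.0 dz 14.9 | 0.90: dx 66.5 dz 19.2 | 1.00: dx 70.6 dz 24.0 | 1.10: dx 74.1 dz 29.1 | 1.20: dx 77.2 dz 34.5 | 1.30: dx 79.6 dz 40.2 | 1.40: dx 81.5 dz 46.1 | 1.50: dx 82.8 dz 52.2 | 1.57: dx 83.4 dz 56.5 |
```

>>> carry_out([
  {"dp": [3,0,-0.3],"yaw": 0},
  {"dp": [6,0,-0.6],"yaw": 0},
  {"dp": [9,0,-1],"yaw": 0},
  {"dp": [12,0,-1.3],"yaw": 0},
  {"dp": [15,0,-1.6],"yaw": 0},
  {"dp": [18,0,-1.8],"yaw": 0},
  {"dp": [18,0,-1.8],"yaw": 0},
])

```text
clock: 19.82
eef_pos: [431.3, 289.8, 143.4]
tcp_rot: [-3.14, 0.004, -1.964]
contact_force: [3.8, 4.0, 4.6]
opening: 0.001
grasp_force: 2.7
```

```bash
python3 push.py|head -1
```

```text
19.825 TCP fx 13.6 fz 113.4 F x 5.2 z 4.6 0.0013066516509010265
```

>>> carry_out([
  {"dp": [4,0,0],"yaw": 0},
  {"dp": [7,0,0.2],"yaw": 0},
  {"dp": [10,0,0.6],"yaw": 0},
  {"dp": [13,0,1.2],"yaw": 0},
  {"dp": [16,0,1.8],"yaw": 0},
  {"dp": [19,0,2.8],"yaw": 0},
  {"dp": [22,0,3.8],"yaw": 0},
  {"dp": [25,0,4.8],"yaw": 0},
  {"dp": [27.5,0,5.8],"yaw": 0},
  {"dp": [27.5,0,5.8],"yaw": 0},
])

```text
clock: 21.08
eef_pos: [419.1, 262.9, 136.2]
tcp_rot: [3.141, -0.001, -1.964]
contact_force: [1.4, 0.8, 2.6]
opening: 0.0
grasp_force: 1.4
```

```bash
python3 push.py
```

```text
21.075 TCP fx -15.9 fz 106.2 F x 1.3 z 2.6 0.00014432888507316384
-0.10: dx -40.5 dz -4.9 | 0.00: dx -32.4 dz -5.8 | 0.10: dx -26.1 dz -6.0 | 0.20: dx -19.9 dz -5.6 | 0.30: dx -13.8 dz -4.6 | 0.40: dx -7.8 dz -3.0 | 0.50: dx -2.0 dz -0.8 | 0.60: dx 3.6 dz 2.0 | 0.70: dx 8.9 dz 5.3 | 0.80: dx 13.8 dz 9.1 | 0.90: dx 18.3 dz 13.4 | 1.00: dx 22.3 dz 18.1 | 1.10: dx 25.9 dz 23.2 | 1.20: dx 28.9 dz 28.7 | 1.30: dx 31.4 dz 34.4 | 1.40: dx 33.3 dz 40.3 | 1.50: dx 34.6 dz 46.4 | 1.57: dx 35.1 dz 50.7 |
```

```bash
cat > chk.py <<'E'
import sys; from k import *; from kin import *
th=float(sys.argv[1]); a=th+.263; pin=np.array([-20*np.sin(a),42+20*np.cos(a)])
zb=42; xb=pin[0]+np.sqrt(92**2-(pin[1]-zb)**2); u=(np.array([xb,zb])-pin)/92; kn=np.array([xb,zb])+44*np.array([-u[1],u[0]])
n=np.array([-d[1],d[0]])
W=lambda x,z:(*(O+x*d),z+30)
print('bar',xb,'knob',kn)
for nm in('scene','side'):
    cm,im=img(nm,f'pics/{nm}_c.png'); p=proj(cm,W(*kn))
    try: print(nm,'pred',p.round(1),'seen',[v.round(1) for v in blob(im,p,9)])
    except ValueError: print(nm,'pred',p.round(1),'none')
    print(' lever end pred',proj(cm,W(-82*np.sin(th),42+82*np.cos(th))).round(1))
    # ascii of surroundings
    g=cv2.cvtColor(im,cv2.COLOR_BGR2GRAY); x,y=p.astype(int)
    for row in g[y-9:y+18,x-14:x+15]: print(''.join('#' if v<45 else '+' if v<80 else '-' if v<130 else '.' for v in row))
E
python3 chk.py 0.5
```

```text
bar 77.03541421006534 knob [83.94882801 85.45347753]
scene pred [264.8 179.8] seen [array([259.8, 174.8]), array([257, 171,   6,   8,  40], dtype=int32)]
 lever end pred [323.7 158. ]
####################++++---+-
################+++++++--+-++
##############++++++++-----++
#############++++++++++-+++++
##+##########++++++++++++++++
##++#########++++++++++++++++
###+++########-####++++++++++
####+++#############++++++++-
######++####++######+++++--++
#######++++++########+++---+-
########+++++#######+--------
#########++++-######---------
++++######+++++####+------+++
++++++######+++++##----++++++
#++++++######++++++-----+++#+
###++++++#####++++++---------
#####+++++#####++++-++------+
+##++#+++++#####+-+-+++---+++
+###++#+++++#####-+++++-++++.
-++##++##+......++++++++...--
---+##++##-.....+#++#...---+-
----###+-++....-+#++-..-+-+#+
+++++###--+-...++--+-...++###
++#+-+###+++.....--++...+####
+++---+##+++-.....-++-...+###
------+###+++...---+++-+..+##
++++++++##+++-++++++++++..+#-
side pred [241.3 183.7] none
 lever end pred [279.9 150.7]
......................----+--
.............................
.............................
.............................
--...........................
-----........................
------.......................
....----.....----............
....------..-++++-...........
...-----+-..-+++++-..........
..-----++-..-+++++-..........
.-----+++-..-+##++...........
-----++++-...-+++-.......-...
----+++++-....---.......-----
---++++++-.....--.......----.
--+++++++-......-........--..
-++++++++-......-............
++++++++-.......-............
+++++++-........-............
++++++-.........-............
+++++-..........-............
++++-...........--...........
+++-.........................
++-.....--...................
++-.....---.........--.......
++-.....-----.....----.......
..--....-------..-----..-....
```

>>> carry_out([
  {"dp": [3,0,1.5],"yaw": 0},
  {"dp": [6,0,3.3],"yaw": 0},
  {"dp": [9,0,5.3],"yaw": 0},
  {"dp": [11.7,0,7.2],"yaw": 0},
  {"dp": [14.3,0,9.5],"yaw": 0},
  {"dp": [16.7,0,11.7],"yaw": 0},
  {"dp": [19,0,14],"yaw": 0},
  {"dp": [19,0,14],"yaw": 0},
])

```text
clock: 22.18
eef_pos: [411.7, 245.3, 122.3]
tcp_rot: [3.141, -0.001, -1.964]
contact_force: [0.8, -0.1, 5.2]
opening: -0.001
grasp_force: 2.1
```

```bash
python3 push.py
```

```text
22.175 TCP fx -35.0 fz 92.3 F x 0.2 z 5.2 -0.0005074546226183771
-0.10: dx -59.7 dz -18.9 | 0.00: dx -51.5 dz -19.7 | 0.10: dx -45.3 dz -20.0 | 0.20: dx -39.1 dz -19.6 | 0.30: dx -32.9 dz -18.6 | 0.40: dx -26.9 dz -17.0 | 0.50: dx -21.1 dz -14.8 | 0.60: dx -15.5 dz -12.0 | 0.70: dx -10.3 dz -8.7 | 0.80: dx -5.4 dz -4.9 | 0.90: dx -0.9 dz -0.6 | 1.00: dx 3.2 dz 4.1 | 1.10: dx 6.7 dz 9.2 | 1.20: dx 9.8 dz 14.7 | 1.30: dx 12.3 dz 20.4 | 1.40: dx 14.2 dz 26.3 | 1.50: dx 15.4 dz 32.4 | 1.57: dx 16.0 dz 36.7 |
```

>>> carry_out([
  {"dp": [1.8,0,2.2],"yaw": 0},
  {"dp": [3.5,0,4.5],"yaw": 0},
  {"dp": [5,0,6.8],"yaw": 0},
  {"dp": [6.5,0,9],"yaw": 0},
  {"dp": [6.5,0,9],"yaw": 0},
])

```text
clock: 22.8
eef_pos: [409.0, 239.1, 113.1]
tcp_rot: [3.141, -0.002, -1.964]
contact_force: [0.8, -0.8, 3.5]
opening: 0.003
grasp_force: 1.3
```

```bash
python3 push.py; echo; python3 chk.py 1.08 | grep -v '[#+.]\{10,\}'
```

```text
22.8 TCP fx -41.8 fz 83.1 F x -0.4 z 3.5 0.0032726045090730963
-0.10: dx -66.4 dz -28.1 | 0.00: dx -58.3 dz -28.9 | 0.10: dx -52.1 dz -29.2 | 0.20: dx -45.9 dz -28.8 | 0.30: dx -39.7 dz -27.8 | 0.40: dx -33.7 dz -26.2 | 0.50: dx -27.9 dz -24.0 | 0.60: dx -22.3 dz -21.2 | 0.70: dx -17.1 dz -17.9 | 0.80: dx -12.1 dz -14.1 | 0.90: dx -7.6 dz -9.8 | 1.00: dx -3.6 dz -5.0 | 1.10: dx -0.0 dz 0.1 | 1.20: dx 3.0 dz 5.5 | 1.30: dx 5.5 dz 11.2 | 1.40: dx 7.4 dz 17.1 | 1.50: dx 8.7 dz 23.2 | 1.57: dx 9.2 dz 27.5 | 
bar 72.4057356399654 knob [74.5658614  85.94694366]
scene pred [269.4 178.8] seen [array([271.1, 178. ]), array([268, 175,   7,   7,  44], dtype=int32)]
 lever end pred [337.9 170.2]
#++##++-......+#-+-..-----++-
-+##+++++-......-+-++-#######
side pred [244.4 181.7] none
 lever end pred [288.5 158.5]
--++++-........-.........-...
-+++++-........-.......----..
++++++-........-......---....
++++++-........--....----....
......---.........---........
......-----......----........
```

>>> carry_out([
  {"dp": [1.2,0,2],"yaw": 0},
  {"dp": [2.2,0,4],"yaw": 0},
  {"dp": [3.2,0,6],"yaw": 0},
  {"dp": [4,0,8],"yaw": 0},
  {"dp": [4,0,8],"yaw": 0},
])

```text
clock: 23.52
eef_pos: [407.8, 235.9, 105.1]
tcp_rot: [3.141, -0.001, -1.964]
contact_force: [-1.0, 0.6, 0.8]
opening: -0.006
grasp_force: 0.2
```

>>> carry_out([
  {"dp": [0.8,0,2],"yaw": 0},
  {"dp": [1.5,0,4],"yaw": 0},
  {"dp": [2,0,5.5],"yaw": 0},
  {"dp": [2,0,5.5],"yaw": 0},
])

```text
clock: 24.02
eef_pos: [407.2, 234.2, 99.8]
tcp_rot: [3.141, -0.0, -1.964]
contact_force: [-0.1, 0.2, -1.0]
opening: 0.002
grasp_force: 0.0
```

```bash
python3 push.py; echo; python3 chk.py 1.33 | grep -v '[-#+.]\{10,\}'
```

```text
24.025 TCP fx -46.9 fz 69.8 F x 0.1 z -1.0 0.0015027525606520484
-0.10: dx -71.6 dz -41.4 | 0.00: dx -63.4 dz -42.2 | 0.10: dx -57.2 dz -42.5 | 0.20: dx -51.0 dz -42.1 | 0.30: dx -44.8 dz -41.1 | 0.40: dx -38.8 dz -39.5 | 0.50: dx -33.0 dz -37.3 | 0.60: dx -27.4 dz -34.5 | 0.70: dx -22.2 dz -31.2 | 0.80: dx -17.3 dz -27.4 | 0.90: dx -12.8 dz -23.1 | 1.00: dx -8.7 dz -18.4 | 1.10: dx -5.2 dz -13.3 | 1.20: dx -2.1 dz -7.8 | 1.30: dx 0.4 dz -2.1 | 1.40: dx 2.3 dz 3.8 | 1.50: dx 3.5 dz 9.9 | 1.57: dx 4.1 dz 14.2 | 
bar 72.00385825249259 knob [71.79149274 85.99948751]
scene pred [270.7 178.6] seen [array([272.5, 178. ]), array([270, 175,   6,   7,  38], dtype=int32)]
 lever end pred [340.5 177.8]
side pred [245.3 181.1] none
 lever end pred [290.  164.6]
```

The force has dropped to zero, so it has probably snapped past toggle. I'll feel down gently to check the lever is home.

>>> carry_out([
  {"dp": [1,0,2.5],"yaw": 0},
  {"dp": [2,0,5],"yaw": 0},
  {"dp": [3,0,7.5],"yaw": 0},
  {"dp": [3.5,0,10],"yaw": 0},
  {"dp": [4,0,12],"yaw": 0},
  {"dp": [4,0,12],"yaw": 0},
])

```text
clock: 24.88
eef_pos: [405.7, 230.5, 87.8]
tcp_rot: [3.141, -0.0, -1.964]
contact_force: [-0.7, -0.3, -0.3]
opening: 0.003
grasp_force: 0.0
```

>>> carry_out([
  {"dp": [0,0,0.7],"yaw": 0},
  {"dp": [0,0,1.4],"yaw": 0},
  {"dp": [0,0,1.4],"yaw": 0},
])

```text
clock: 25.25
eef_pos: [405.8, 230.6, 86.6]
tcp_rot: [3.142, -0.0, -1.964]
contact_force: [-0.0, -0.2, -0.1]
opening: -0.002
grasp_force: 0.0
```

```bash
python3 push.py|head -1
```

```text
25.25 TCP fx -50.8 fz 56.6 F x -0.2 z -0.1 -0.0019875054384199432
```

>>> carry_out([
  {"dp": [0,0,0.7],"yaw": 0},
  {"dp": [0,0,1.4],"yaw": 0},
  {"dp": [0,0,2],"yaw": 0},
  {"dp": [0,0,2],"yaw": 0},
])

```text
clock: 25.75
eef_pos: [405.9, 230.6, 85.3]
tcp_rot: [-3.141, 0.0, -1.964]
contact_force: [-2.5, -1.9, 11.8]
opening: 0.001
grasp_force: 6.1
```

```bash
python3 push.py|head -1
```

```text
25.75 TCP fx -50.8 fz 55.3 F x -2.7 z 11.8 0.0006210540006457609
```

The lever is on its stop: tip height 47.3 mm, 12 N. Retreating.

>>> carry_out([
  {"dp": [0,0,-5],"yaw": 0},
  {"dp": [0,0,-25],"yaw": 0},
  {"dp": [0,0,-60],"yaw": 0},
  {"dp": [0,0,-110],"yaw": 0},
  {"dp": [0,0,-150],"yaw": 0},
  {"dp": [0,0,-150],"yaw": 0},
  {"dp": [0,0,-150],"yaw": 0},
])

```text
clock: 26.62
eef_pos: [405.4, 230.4, 234.0]
tcp_rot: [3.141, -0.0, -1.964]
contact_force: [0.2, 0.1, -0.8]
opening: -0.002
grasp_force: 0.0
```

```bash
python3 push.py|head -1; python3 chk.py 1.57 | grep -v '^[-#+.]\{20,\}'; python3 - <<'E'
from k import *; from kin import *
cm,im=img('scene'); p=proj(cm,(*(O-60*d),72)).astype(int); print(p)
g=cv2.cvtColor(im,cv2.COLOR_BGR2GRAY)
for row in g[p[1]-14:p[1]+14,p[0]-30:p[0]+30]: print(''.join('#' if v<45 else '+' if v<80 else '-' if v<130 else '.' for v in row))
E
```

```text
26.625 TCP fx -51.2 fz 204.0 F x 0.2 z -0.8 -0.0018113301040546302
bar 72.53739734440046 knob [70.05800181 85.93008761]
scene pred [271.6 178.5] seen [array([273.7, 177.6]), array([271, 175,   7,   6,  38], dtype=int32)]
 lever end pred [340.9 185.7]
side pred [245.9 180.8] none
 lever end pred [290.2 171.4]
[331 187]
............+############################################---
............+##############################################-
............+###############################################
............+###############################################
............+###############################################
.............+##############################################
.............+##############################################
..............+#############################################
................+###########################################
.................+#################++#######################
...................+########--+#############################
....................-#--+###################################
.-.----............++###########################
[... 227 characters left out ...]
###########+#################
#-..--++#+-.-----+++#################-######################
#+.-+#####++++++++++###########+-+##########################
#+++#######++++----.-###+###+......+########################
#++###---##+-+-...........--.........+######################
#####+++++#+..-.................-......+####################
#####+++++#-..--.........................+##################
######++##+-....--+-......................+#################
#++----..--------+++........................+###############
----------++++--+++-.........-------..........+#############
--++++++++#+--...--.....-------------...........+###########
--+########+---.....-----------------.............##########
```

```bash
python3 -c "
from rig import r
print(r.sign_off())"
```

```text
the job is handed in; nothing more can be done
None
```

I clamped the heatsink and handed the job in at about 27 s. The cross bar is in the keeper slot behind the hook, and the lever is past its toggle point and home on its stop. The arm is clear and the bystanders were not touched. Clamp force could not be measured directly, and the hand-in gave no verdict.

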